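Clamp the shears sled and give the pivot one shot of oil spray

ROBOT

A 6-joint arm with a two-finger parallel gripper is mounted at the origin on the work surface. World frame = base frame: x ahead of the robot, y to its left, z up, the work surface at z = 0. Lengths are in mm, angles in rad, forces in N, time in s.
With the tool pointing down it reaches from about 275 to 750 mm from the base axis. Payload 10.2 kg.
Tool frame: the origin (TCP) lies between the finger pads; the fingertips stand 25 mm ahead of it and the grasp point (between the pads) lies 6 mm ahead of it; z points along the fingers, y is the line along which they close (so a half turn about z gives the same grasp; the last joint's range is limited). The gripper opens to 85 mm and grips with 20 to 120 N. Pads are 22 mm wide; open, the fingers measure 114 mm over their backs; the gripper's body (76 mm by 85 mm) begins 54 mm behind the grasp point. The pads swing forward as they close: fully open they stand 13 mm farther back than shut.
Start: joints at [-0.223, 0.313, 1.498, -0, 1.331, -0.223], TCP at [525.006, -0.014, 256.294] pointing down, gripper open.
Joint ranges: [-2.94, 2.94], [-0.97, 2.17], [0.19, 2.56], [-1.23, 4.37], [0.02, 3.11], [-2.88, 2.88]. Speed limits (rad/s): [2.39, 2.39, 3.01, 3.14, 3.14, 3.14].

INTERFACE

Orientations are given as a unit quaternion [w, x, y, z].
In Python, from rig import ctrl, eyes, finish_job gives the robot as it stands.
- The arm moves only by the tool step_arm, never from a script. Its argument "increments" is a list of rows, each an object of numbers: "dx", "dy", "dz": the shift along the tool's x, y, z in units of 25 mm (1.0 is 25 mm); "wx", "wy", "wz": the turn, a rotation vector about the tool's x, y, z in units of 6 degrees (1.0 is 6 degrees). A call has 1 to 5 rows; each row shifts and turns the commanded pose from where the row before left it, along the tool's axes as they then stand; what a row does not reach is not made up. A row lasts 1/10 s, in which the tool goes at most 50 mm and 8.59 degrees, less where a joint would pass 70% of its speed; a pose out of reach is approached as far as the arm can. A call is refused whole if a number of a shift passes 1 or a number of a turn 1, either way. A call with a gripper value outside its range is refused whole. "fingers" is the finger opening in mm, from 0 to 85.4, set as the call begins (left out, the last holds). The fingers move at their own pace and stop on an object; "squeeze" is the grip in N (left out, the last holds). Time passes only in rows, so rows that do not move let the fingers close. It gives the time, the measured TCP pose, the force, the opening and the grip force at its end, in the units of the state.
- ctrl.sense(): the state, without advancing time (a new reading comes with each control period).
- eyes.capture(name): name is "scene" or "side" or "wrist"; returns a dict with "frame" (400x640x3 uint8, blue, green, red), "fx", "fy", "cx", "cy" (pixels), "R" (3x3) and "t" (3): a world point X has camera coordinates R X + t; the wrist camera has in their place "tool_from_camera" (4x4, takes a point from camera to tool coordinates, whose origin is the TCP and whose axes are the flange's). Camera axes: x right, y down, z forward; pixel columns grow to the right and rows downward; lengths in mm; the calibration is good to about 2 mm. A picture is of the moment at which its call begins: read the wrist's pose just before it. There is no depth.
- finish_job(): hands the job in; it is judged then, once.
Trained networks look in the newest picture that a camera, given by its name, has taken for a name from the list of things; names that differ only in an ending like _2 or _b are one class to them, and where a whole thing is asked for, a point or a joint stands for the part that bears it (a point fixed in the world has none). Each returns a list of dicts, best first, with "p" (0 to 1); they miss things now and then, are a little off and sometimes report something else, mostly with a low value. They report only what shows in the picture. A call takes as long as a camera call.
- eyes.cut_out(camera, label): "mask" (400x640 bool, what is visible of it).
- eyes.landmark_of(camera, label): "point" ([x, y, z] in mm, in the coordinates of the camera as it stood for that picture, good to about 4 mm: a listed point, or the origin of a listed thing).
The state is a dict: "time_s": time; "joints": joint angles; "dq": joint speeds; "tau": joint torques, N m; "eef_pos": TCP position; "ee_rot": TCP orientation; "force": force on the tool from outside, world axes, zero at the start; "wrist_torque": the same for the moment, N m; "grip_width": opening from 0.0 (shut) to 1.0 (fully open); "grip_force": force on a finger pad.
Only numpy, scipy, OpenCV 4.12 (cv2) and the standard library are available. Lean on these libraries where they do the work, as an engineer would, in place of code of your own. Each camera call takes 0.05 s, during which the arm holds its last target. There are 200 camera calls.

TASK

Push the sled carrying the shears along its rails until it is fully home against its end stop under the spray can, then turn the black clamp knob clockwise until it comes up tight so the sled is locked. Only then press the red cap of the leaning spray can all the way down for a moment and let it spring back up; do not lean hard on the cap, leave the sled home and clamped, and leave the other things on the bench where they are.

Things in the scene. Friction and masses are not known exactly. Their poses are not given: they have to be found in the camera images.
- jig: Green steel oiling jig fixed to the bench, deck 330 x 440 x 15 mm. Origin on the bench surface; its deck reaches from x -135 to +195 and y -220 to +220 mm in its own axes (z up). The sled's rails run along its y; the can stands at its +x side and the clamp at its +y end.
- push_plate (a point): Centre of the top edge of the outer (-y) face of the sled's upright yellow push plate, 86 mm above the bench; moves with the sled, axes as the jig's. The plate is 120 mm long (x), 8 mm thick, 50 mm high. Push this face towards the jig's +y. The sled is 100 mm long along y; the shears lie across it about 50 mm above the bench.
- sled (a joint): Travel of the sled along the jig's +y in m: 0 at the far end of the rails, 0.12 fully home against the end stop. Slides with about 2.5 N of friction.
- knob_grip (a point): On the axis of the black clamp knob, at the height to grip its bar; the point turns with the knob. The bar is 51 mm long along the point's x, 14 mm wide along the point's y, and reaches from 25 mm below to 7 mm above this point; under it is a round skirt 54 mm across and 8 mm thick, whose top is 23 mm below this point, then a 78 mm round foot. Axis vertical.
- knob (a joint): Angle of the clamp knob in rad, growing as it turns clockwise seen from above: 0 free, tight from about 1.8, dead stop at 2.2. It presses a steel strap on the sled's tongue and stays where it is left.
- cap_top (a point): Centre of the flat top of the red cap of the spray can (cap 36 mm across, 22 mm high; can 52 mm across and 160 mm tall, fixed). A second, upright yellow can on the bench is not meant. The can leans 30 degrees towards the jig's -x; the point's z axis points out of the cap along the can's axis, and its y is the jig's y. Moves with the cap.
- cap (a joint): How far the cap is pressed down along the can's axis, in m: 0 up, 0.010 bottomed. Sprung: starts to move at about 3 N and bottoms at about 12 N; the valve must not see more than 35 N.
- oil_tin: Red tin with brass lid, 48 mm across, 75 mm high, standing on the jig's deck. Origin under its centre. Leave alone.
- whetstone: Reddish whetstone 40 x 110 x 16 mm lying on the jig's deck at the edge nearest the robot. Origin under its centre. Leave alone.
- spare_shears: Black-handled shears 190 mm long lying on the bench; origin at the pivot. Leave alone.
- tape_roll: Brown roll, 100 mm across, 25 mm high. Leave alone.
- mug: Blue mug 80 mm across, 90 mm high. Leave alone.

How it is judged:
By the outcome, as a careful person would: the job done as asked, in the order asked, and still so for the second after the job is handed in, with the robot touching nothing.
It also fails if it takes over 72 s, if anything falls off the work surface, if the arm or the gripper's body presses on something with over 40 N, if the wrist force passes 120 N, or if a joint passes its speed limit or range.

## Working session

There is one attempt and no reset: what is moved stays moved. The work goes in short steps, Python scripts to look and compute and a tool call to move; the robot and the scene stay as the last step left them, time stands still between calls to the robot, and variables do not carry over. Pictures are saved under pics/ and viewed, at most 14 in all, crops included, and the job is handed in when it is done.

Besides the shell and the picture viewer there is one more tool, called after "Call:" by a JSON object that holds its "name" and its "arguments", one argument or row to a line. step_arm: Moves the arm, as the interface text tells. Its arguments: {"type":"object","properties":{"increments":{"type":"array"},"fingers":{"type":"number"},"squeeze":{"type":"number"}},"required":["increments"]}

```bash
mkdir -p pics
cat > h.py <<'E'
import numpy as np, cv2
from scipy.spatial.transform import Rotation as Ro
from rig import ctrl, eyes, finish_job
def T():
    s=ctrl.sense(); q=s["ee_rot"]; return np.array(s["eef_pos"]), Ro.from_quat([q[1],q[2],q[3],q[0]]).as_matrix(), s
def cap(name):
    p,R,s=T(); c=eyes.capture(name)
    if name=="wrist":
        tc=np.array(c["tool_from_camera"]); M=np.eye(4); M[:3,:3]=R; M[:3,3]=p; W=M@tc
    else:
        W=np.eye(4); Rc=np.array(c["R"]); W[:3,:3]=Rc.T; W[:3,3]=-Rc.T@np.array(c["t"])
    return c,W
def lm(cam,W,label):
    return [(round(d["p"],2),np.round((W@np.append(d["point"],1))[:3],1)) for d in eyes.landmark_of(cam,label)[:3]]
E
python3 - <<'E'
from h import *
p,R,s=T(); print(p,R.round(3),s["time_s"],s["force"])
ims=[]
for n in("scene","side","wrist"):
    c,W=cap(n); ims.append(c["frame"]); cv2.imwrite(f"pics/{n}0.png",c["frame"]); print(n,c["fx"],W.round(3).tolist())
    for l in("jig","push_plate","knob_grip","cap_top","oil_tin","whetstone","spare_shears","tape_roll","mug"): print(l,lm(n,W,l))
E
```

```text
[5.24778947e+02 6.00983042e-02 2.55751363e+02] [[-0.     1.    -0.001]
 [ 1.     0.     0.   ]
 [ 0.    -0.001 -1.   ]] 0.0 [ 0.02036689 -0.32286603  0.33542007]
scene 370.71581624965944 [[0.085, 0.781, -0.619, 1350.062], [0.996, -0.06, 0.06, -54.377], [0.009, -0.622, -0.783, 1111.576], [0.0, 0.0, 0.0, 1.0]]
jig [(0.8, array([567. , -54.7,  -2. ]))]
push_plate [(0.92, array([ 550.4, -111.9,   85.7]))]
knob_grip [(0.77, array([604.4, 108.3,  98.9]))]
cap_top [(0.58, array([638.5, -20.4, 198. ]))]
oil_tin [(0.83, array([ 638.4, -230.4,   15. ]))]
whetstone [(0.7, array([478.8,  41.8,  17.7])), (0.6, array([ 637.4, -228.2,   12.7]))]
spare_shears [(0.52, array([ 475. , -430.1,   -2.3]))]
tape_roll [(0.7, array([478.1, 433.1,  -2.8])), (0.3, array([ 639.7, -232.6,   14.6]))]
mug [(0.7, array([635.2, 439.9,  -1. ]))]
side 486.684689195138 [[-0.936, -0.241, 0.258, 227.081], [-0.353, 0.601, -0.717, 904.987], [0.017, -0.762, -0.647, 942.173], [0.0, 0.0, 0.0, 1.0]]
jig [(0.62, array([567. , -57.4,  -2.6]))]
push_plate [(0.79, array([ 553.4, -118.9,   86.3]))]
knob_grip [(0.88, array([601.5, 1
[... 167 characters left out ...]
(0.37, array([6.394e+02, 4.425e+02, 5.000e-01]))]
spare_shears [(0.76, array([ 476.1, -425.1,    2.1]))]
tape_roll [(0.64, array([472.5, 427.7,  -0.8]))]
mug [(0.88, array([639.1, 446.3,  -1.2]))]
wrist 343.2343545351288 [[1.0, -0.0, 0.001, 525.851], [-0.0, -0.959, -0.283, 72.927], [0.001, 0.283, -0.959, 373.163], [0.0, 0.0, 0.0, 1.0]]
jig [(0.8, array([569.9, -54.5,  -1.8]))]
push_plate [(0.6, array([ 558.9, -120.5,   80.3]))]
knob_grip [(0.56, array([607.3, 111.2,  99.4]))]
cap_top [(0.81, array([640.9, -19.5, 196.7]))]
oil_tin [(0.65, array([ 635.8, -230.7,   14.6])), (0.43, array([605.9, 113.5,  97.8]))]
whetstone [(0.72, array([480. ,  41.7,  18.2]))]
spare_shears []
tape_roll []
mug []
```

View pics/scene0.png

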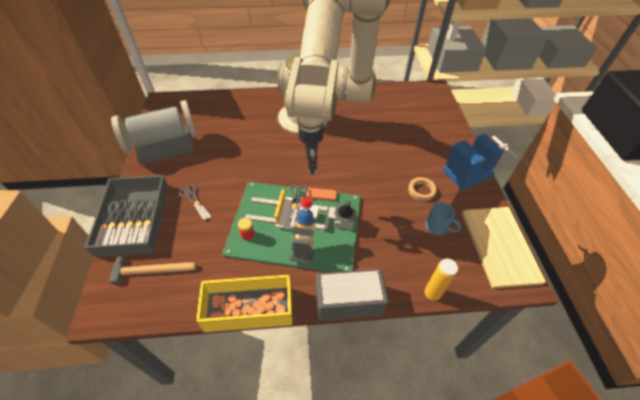

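View pics/side0.png

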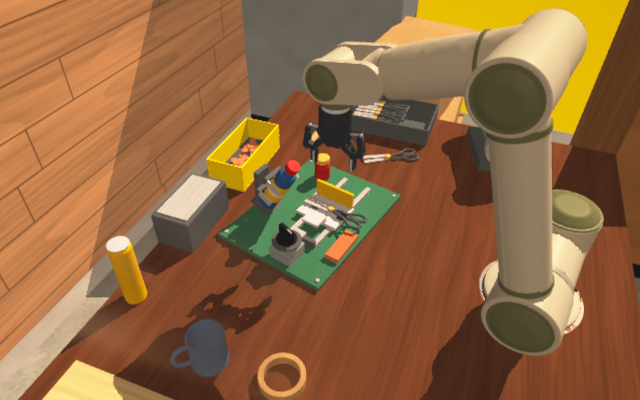

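```bash
cat >> h.py <<'E'
def toplane(c,W,uv,z):
    uv=np.atleast_2d(uv).astype(float)
    d=np.c_[(uv[:,0]-c["cx"])/c["fx"],(uv[:,1]-c["cy"])/c["fy"],np.ones(len(uv))]@W[:3,:3].T
    o=W[:3,3]; return o+d*((z-o[2])/d[:,2])[:,None]
def proj(c,W,X):
    X=np.atleast_2d(X); q=(X-W[:3,3])@W[:3,:3]
    return np.c_[c["fx"]*q[:,0]/q[:,2]+c["cx"],c["fy"]*q[:,1]/q[:,2]+c["cy"]]
E
python3 - <<'E'
from h import *
for n in("scene","side","wrist"):
    c,W=cap(n); f=c["frame"]
    hsv=cv2.cvtColor(f,cv2.COLOR_BGR2HSV)
    g=cv2.inRange(hsv,(45,80,30),(85,255,255)); 
    k,lab,st,_=cv2.connectedComponentsWithStats(g); i=1+st[1:,4].argmax()
    v,u=np.nonzero(lab==i); P=toplane(c,W,np.c_[u,v],15)[:,:2].astype(np.float32)
    r=cv2.minAreaRect(P); print(n,r,cv2.boxPoints(r).round(0).tolist())
    if n=="wrist": cv2.imwrite("pics/wrist1.png",cv2.resize(f,(800,500),interpolation=cv2.INTER_CUBIC))
    if n!="wrist":
        y=cv2.inRange(hsv,(20,120,60),(35,255,255)); a,b=(265,180) if n=="scene" else (310,175)
        y2=np.zeros_like(y); y2[b:b+45,a:a+50]=y[b:b+45,a:a+50]; v,u=np.nonzero(y2)
        print(len(u),cv2.minAreaRect(toplane(c,W,np.c_[u,v],86)[:,:2].astype(np.float32)))
E
```

```text
scene ((579.7340087890625, -150.00579833984375), (257.64178466796875, 327.9412536621094), 76.75379180908203) [[391.0, -238.0], [710.0, -313.0], [769.0, -62.0], [450.0, 13.0]]
97 ((562.193359375, -90.52693176269531), (60.644676208496094, 124.44115447998047), 76.53298950195312)
side ((595.4739990234375, -56.2901611328125), (441.65869140625, 330.984375), 76.24510955810547) [[382.0, -231.0], [704.0, -310.0], [809.0, 119.0], [487.0, 198.0]]
525 ((546.0875244140625, -89.18379211425781), (88.65536499023438, 145.76119995117188), 46.647247314453125)
wrist ((680.60498046875, -67.60052490234375), (407.8563537597656, 161.16305541992188), 76.3222885131836) [[554.0, -247.0], [711.0, -285.0], [807.0, 111.0], [651.0, 150.0]]
```

View pics/wrist1.png

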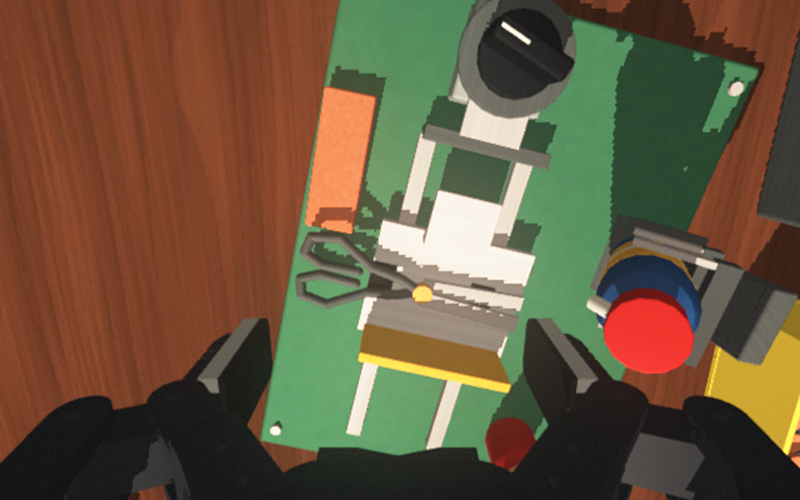

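Call:
{"name": "step_arm", "arguments": {
  "increments": [
    {"dx": -1,"dy": 0.06},
    {"dx": -1,"dy": 0.06},
    {"dx": -1,"dy": 0.06},
    {"dx": -1,"dy": 0.06},
    {"dx": -1,"dy": 0.04}
  ],
  "fingers": 0,
  "squeeze": 30
}}

```text
invalid input at $.increments[0]: expected keys dx, dy, dz, wx, wy, wz
```

Call:
{"name": "step_arm", "arguments": {
  "increments": [
    {"dx": -0.75},
    {"dx": -0.75},
    {"dz": 0.8,"wz": 0.8},
    {"dz": 0.8,"wz": 0.8},
    {"dz": 0.8,"wz": 0.7}
  ]
}}

```text
invalid input at $.increments[0]: expected keys dx, dy, dz, wx, wy, wz
```

Run:
```python
from h import *
p,R,s=T(); print(p,R.round(3).tolist(),s["force"],s["time_s"],s["grip_width"])
for n in("scene","side","wrist"):
    c,W=cap(n)
    for l in("jig","push_plate","knob_grip","cap_top"): print(n,l,lm(n,W,l))
cv2.imwrite("pics/w2.png",c["frame"])
```

```text
[ 5.25008788e+02 -8.00477477e-03  2.56283234e+02] [[0.0, 1.0, 0.0], [1.0, -0.0, 0.0], [0.0, 0.0, -1.0]] [ 0.1906006   0.53417305 -0.78307381] 1.65 1.0010617919137248
scene jig [(0.85, array([567.9, -57.4,  -2. ]))]
scene push_plate [(0.89, array([ 550.7, -111.9,   84.7]))]
scene knob_grip [(0.75, array([602.5, 109.9, 101.6]))]
scene cap_top [(0.49, array([639.2, -19.5, 197.4]))]
side jig [(0.65, array([568.7, -60.5,  -1.6]))]
side push_plate [(0.98, array([ 553.7, -115. ,   83.4])), (0.17, array([603.7, 112.2, 104.7]))]
side knob_grip [(0.71, array([478.9,  39.4,  15.4])), (0.7, array([603.5, 112.7, 100.7]))]
side cap_top []
wrist jig [(0.87, array([572.2, -54.9,  -1. ]))]
wrist push_plate [(0.76, array([ 559.8, -120.8,   81.4]))]
wrist knob_grip [(0.62, array([607.9, 108.6,  97.2]))]
wrist cap_top [(0.63, array([639.8, -20.6, 199.1]))]
```

All keys are required.

Call:
{"name": "step_arm", "arguments": {
  "increments": [
    {"dx": -1,"dy": 0.06,"dz": 0,"wx": 0,"wy": 0,"wz": 0},
    {"dx": -1,"dy": 0.06,"dz": 0,"wx": 0,"wy": 0,"wz": 0},
    {"dx": -1,"dy": 0.06,"dz": 0,"wx": 0,"wy": 0,"wz": 0},
    {"dx": -1,"dy": 0.06,"dz": 0,"wx": 0,"wy": 0,"wz": 0},
    {"dx": -1,"dy": 0.04,"dz": 0,"wx": 0,"wy": 0,"wz": 0}
  ],
  "fingers": 0,
  "squeeze": 30
}}

```text
time_s: 2.9
eef_pos: [532.0, -126.0, 256.3]
ee_rot: [0.0, 0.707, 0.707, 0.0]
force: [0.4, 1.1, -0.1]
grip_width: 0.144
grip_force: 0.0
```

Call:
{"name": "step_arm", "arguments": {
  "increments": [
    {"dx": -0.75,"dy": 0,"dz": 0,"wx": 0,"wy": 0,"wz": 0},
    {"dx": -0.75,"dy": 0,"dz": 0,"wx": 0,"wy": 0,"wz": 0},
    {"dx": 0,"dy": 0,"dz": 0.8,"wx": 0,"wy": 0,"wz": 0.8},
    {"dx": 0,"dy": 0,"dz": 0.8,"wx": 0,"wy": 0,"wz": 0.8},
    {"dx": 0,"dy": 0,"dz": 0.8,"wx": 0,"wy": 0,"wz": 0.7}
  ]
}}

```text
time_s: 3.4
eef_pos: [531.9, -162.7, 195.6]
ee_rot: [0.0, 0.788, 0.616, 0.0]
force: [0.3, 0.1, -0.1]
grip_width: 0.002
grip_force: 0.0
```

Run:
```python
from h import *
p,R,s=T(); print(p,R.round(3).tolist(),s["force"],s["time_s"],s["grip_width"])
for n in("scene","side","wrist"):
    c,W=cap(n)
    for l in("push_plate","knob_grip","cap_top"): print(n,l,lm(n,W,l))
cv2.imwrite("pics/w2.png",c["frame"])
```

```text
[ 531.93631483 -162.71020021  195.57023936] [[0.242, 0.97, 0.0], [0.97, -0.242, -0.0], [-0.0, 0.0, -1.0]] [ 0.27200558  0.11374388 -0.13772334] 3.4 0.0019441403720213042
scene push_plate [(0.64, array([ 551.2, -114.5,   88. ]))]
scene knob_grip [(0.71, array([604.3, 110.2,  99.5])), (0.35, array([ 637.5, -231.7,   13.2]))]
scene cap_top [(0.41, array([638. , -20.5, 200.1]))]
side push_plate [(0.58, array([ 555.2, -115.2,   86.1]))]
side knob_grip [(0.61, array([602.5, 112.3, 100.8])), (0.4, array([483.1,  42.7,  10.8]))]
side cap_top [(0.77, array([638.6, -22. , 200.4]))]
wrist push_plate [(0.57, array([ 558.2, -119.1,   83.8]))]
wrist knob_grip []
wrist cap_top []
```

View pics/w2.png

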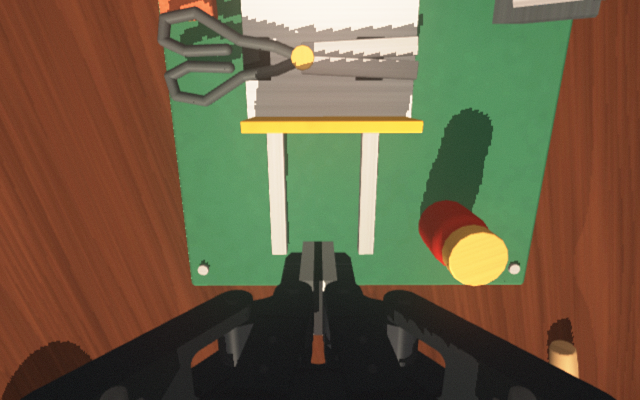

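Call:
{"name": "step_arm", "arguments": {
  "increments": [
    {"dx": 0,"dy": 0,"dz": 0.95,"wx": 0,"wy": 0,"wz": 0},
    {"dx": 0,"dy": 0,"dz": 0.95,"wx": 0,"wy": 0,"wz": 0},
    {"dx": 0,"dy": 0,"dz": 0.95,"wx": 0,"wy": 0,"wz": 0},
    {"dx": 0,"dy": 0,"dz": 0.95,"wx": 0,"wy": 0,"wz": 0},
    {"dx": 0,"dy": 0,"dz": 0.8,"wx": 0,"wy": 0,"wz": 0}
  ]
}}

```text
time_s: 4.5
eef_pos: [531.8, -162.4, 80.2]
ee_rot: [-0.0, 0.787, 0.617, -0.0]
force: [0.1, -0.3, -0.0]
grip_width: -0.002
grip_force: 0.0
```

Call:
{"name": "step_arm", "arguments": {
  "increments": [
    {"dx": 0.3,"dy": 0,"dz": 0,"wx": 0,"wy": 0,"wz": 0},
    {"dx": 0.3,"dy": 0,"dz": 0,"wx": 0,"wy": 0,"wz": 0},
    {"dx": 0.3,"dy": 0,"dz": 0,"wx": 0,"wy": 0,"wz": 0},
    {"dx": 0.3,"dy": 0,"dz": 0,"wx": 0,"wy": 0,"wz": 0},
    {"dx": 0.2,"dy": 0,"dz": 0,"wx": 0,"wy": 0,"wz": 0}
  ]
}}

```text
time_s: 5.0
eef_pos: [540.8, -127.7, 82.0]
ee_rot: [0.001, 0.787, 0.617, 0.0]
force: [0.2, 0.3, 0.4]
grip_width: -0.001
grip_force: 0.0
```

Call:
{"name": "step_arm", "arguments": {
  "increments": [
    {"dx": 0.2,"dy": 0,"dz": 0,"wx": 0,"wy": 0,"wz": 0},
    {"dx": 0.2,"dy": 0,"dz": 0,"wx": 0,"wy": 0,"wz": 0},
    {"dx": 0.2,"dy": 0,"dz": 0,"wx": 0,"wy": 0,"wz": 0},
    {"dx": 0.2,"dy": 0,"dz": 0,"wx": 0,"wy": 0,"wz": 0},
    {"dx": 0.2,"dy": 0,"dz": 0,"wx": 0,"wy": 0,"wz": 0}
  ]
}}

```text
time_s: 5.5
eef_pos: [546.5, -104.0, 81.4]
ee_rot: [0.0, 0.787, 0.617, 0.0]
force: [-0.6, -3.1, 1.9]
grip_width: 0.0
grip_force: 1.4
```

Call:
{"name": "step_arm", "arguments": {
  "increments": [
    {"dx": 0.2,"dy": 0,"dz": 0,"wx": 0,"wy": 0,"wz": 0},
    {"dx": 0.2,"dy": 0,"dz": 0,"wx": 0,"wy": 0,"wz": 0},
    {"dx": 0.2,"dy": 0,"dz": 0,"wx": 0,"wy": 0,"wz": 0},
    {"dx": 0.2,"dy": 0,"dz": 0,"wx": 0,"wy": 0,"wz": 0},
    {"dx": 0.2,"dy": 0,"dz": 0,"wx": 0,"wy": 0,"wz": 0}
  ]
}}

```text
time_s: 6.0
eef_pos: [552.4, -79.6, 81.3]
ee_rot: [0.0, 0.787, 0.617, -0.0]
force: [0.2, -3.1, 2.4]
grip_width: -0.0
grip_force: 1.4
```

Run:
```python
from h import *
p,R,s=T(); print(p,s["force"])
c,W=cap("wrist"); cv2.imwrite("pics/w3.png",c["frame"])
for l in("push_plate","cap_top"): print(l,lm("wrist",W,l))
c,W=cap("side"); cv2.imwrite("pics/s3.png",cv2.resize(c["frame"][130:300,190:430],(720,510)))
```

```text
[552.39188197 -79.56713621  81.31115172] [ 0.17800609 -3.12073372  2.43924079]
push_plate [(0.59, array([567.9, -71.8,  81.8]))]
cap_top []
```

View pics/w3.png

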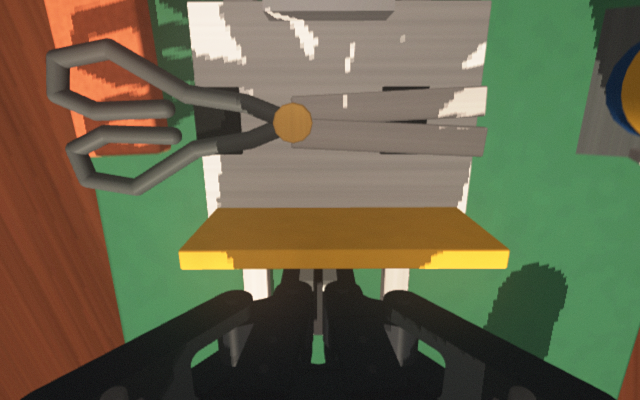

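Call:
{"name": "step_arm", "arguments": {
  "increments": [
    {"dx": 0.2,"dy": 0,"dz": 0,"wx": 0,"wy": 0,"wz": 0},
    {"dx": 0.2,"dy": 0,"dz": 0,"wx": 0,"wy": 0,"wz": 0},
    {"dx": 0.2,"dy": 0,"dz": 0,"wx": 0,"wy": 0,"wz": 0},
    {"dx": 0.15,"dy": 0,"dz": 0,"wx": 0,"wy": 0,"wz": 0},
    {"dx": 0.15,"dy": 0,"dz": 0,"wx": 0,"wy": 0,"wz": 0}
  ]
}}

```text
time_s: 6.7
eef_pos: [556.8, -60.6, 81.1]
ee_rot: [0.001, 0.786, 0.618, -0.003]
force: [-13.7, -36.9, -0.2]
grip_width: 0.002
grip_force: 19.5
```

Call:
{"name": "step_arm", "arguments": {
  "increments": [
    {"dx": 0.1,"dy": 0,"dz": 0,"wx": 0,"wy": 0,"wz": 0},
    {"dx": 0.1,"dy": 0,"dz": 0,"wx": 0,"wy": 0,"wz": 0},
    {"dx": 0.1,"dy": 0,"dz": 0,"wx": 0,"wy": 0,"wz": 0}
  ]
}}

```text
time_s: 7.0
eef_pos: [557.0, -60.2, 81.3]
ee_rot: [0.004, 0.786, 0.618, -0.008]
force: [-29.1, -72.6, 2.5]
grip_width: -0.004
grip_force: 38.7
```

Call:
{"name": "step_arm", "arguments": {
  "increments": [
    {"dx": 0.1,"dy": 0,"dz": 0,"wx": 0,"wy": 0,"wz": 0},
    {"dx": 0.1,"dy": 0,"dz": 0,"wx": 0,"wy": 0,"wz": 0}
  ]
}}

```text
time_s: 7.2
eef_pos: [557.1, -59.9, 81.4]
ee_rot: [0.006, 0.786, 0.618, -0.012]
force: [-39.0, -100.9, 5.5]
grip_width: 0.006
grip_force: 53.4
```

The end stop was reached, but the force got high (about 108 N) because I batched those pushes. Backing off now, and I'll use single pushes with checks from here.

Call:
{"name": "step_arm", "arguments": {
  "increments": [
    {"dx": -0.4,"dy": 0,"dz": 0,"wx": 0,"wy": 0,"wz": 0},
    {"dx": -0.6,"dy": 0,"dz": 0,"wx": 0,"wy": 0,"wz": 0},
    {"dx": -0.8,"dy": 0,"dz": 0,"wx": 0,"wy": 0,"wz": 0},
    {"dx": -0.8,"dy": 0,"dz": 0,"wx": 0,"wy": 0,"wz": 0},
    {"dx": -0.4,"dy": 0,"dz": 0,"wx": 0,"wy": 0,"wz": 0}
  ]
}}

```text
time_s: 7.7
eef_pos: [542.8, -119.6, 81.5]
ee_rot: [0.0, 0.787, 0.617, 0.0]
force: [0.3, -0.5, 0.3]
grip_width: 0.0
grip_force: 0.0
```

Run:
```python
from h import *
p,R,s=T(); print(p,R.round(3).tolist(),s["force"])
c,W=cap("wrist"); cv2.imwrite("pics/w4.png",c["frame"])
for l in("push_plate","cap_top"): print(l,lm("wrist",W,l))
```

```text
[ 542.8041169  -119.58434159   81.50027115] [[0.239, 0.971, 0.001], [0.971, -0.239, 0.0], [0.0, 0.001, -1.0]] [ 0.26964511 -0.5496455   0.30415874]
push_plate [(0.81, array([574.1, -55.8,  85.5]))]
cap_top []
```

View pics/w4.png

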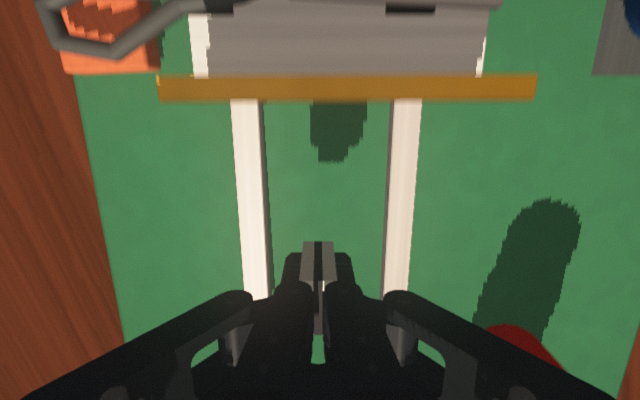

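Call:
{"name": "step_arm", "arguments": {
  "increments": [
    {"dx": 0,"dy": 0,"dz": -0.95,"wx": 0,"wy": 0,"wz": 0},
    {"dx": 0,"dy": 0,"dz": -0.95,"wx": 0,"wy": 0,"wz": 0},
    {"dx": 0,"dy": 0,"dz": -0.95,"wx": 0,"wy": 0,"wz": 0},
    {"dx": 0,"dy": 0,"dz": -0.95,"wx": 0,"wy": 0,"wz": 0},
    {"dx": 0,"dy": 0,"dz": -0.95,"wx": 0,"wy": 0,"wz": 0}
  ],
  "fingers": 45
}}

```text
time_s: 8.35
eef_pos: [542.9, -117.5, 201.1]
ee_rot: [-0.0, 0.787, 0.618, 0.0]
force: [-0.5, 0.3, -0.7]
grip_width: 0.524
grip_force: 0.0
```

Call:
{"name": "step_arm", "arguments": {
  "increments": [
    {"dx": 0,"dy": 0,"dz": -0.95,"wx": 0,"wy": 0,"wz": 0},
    {"dx": 0,"dy": 0,"dz": -0.95,"wx": 0,"wy": 0,"wz": 0},
    {"dx": 0,"dy": 0,"dz": -0.95,"wx": 0,"wy": 0,"wz": 0},
    {"dx": 0.8,"dy": 0,"dz": 0,"wx": 0,"wy": 0,"wz": 0},
    {"dx": 0.9,"dy": 0,"dz": 0,"wx": 0,"wy": 0,"wz": 0}
  ]
}}

```text
time_s: 8.85
eef_pos: [553.2, -76.2, 272.0]
ee_rot: [0.0, 0.787, 0.617, 0.001]
force: [-0.1, 0.3, -1.3]
grip_width: 0.525
grip_force: 0.0
```

Call:
{"name": "step_arm", "arguments": {
  "increments": [
    {"dx": 0.9,"dy": 0.05,"dz": 0,"wx": 0,"wy": 0,"wz": 0},
    {"dx": 0.9,"dy": 0.05,"dz": 0,"wx": 0,"wy": 0,"wz": 0},
    {"dx": 0.9,"dy": 0.05,"dz": 0,"wx": 0,"wy": 0,"wz": 0},
    {"dx": 0.9,"dy": 0.05,"dz": 0,"wx": 0,"wy": 0,"wz": 0},
    {"dx": 0.9,"dy": 0,"dz": 0,"wx": 0,"wy": 0,"wz": 0}
  ]
}}

```text
time_s: 9.35
eef_pos: [584.7, 32.8, 271.2]
ee_rot: [-0.0, 0.787, 0.618, 0.0]
force: [0.4, 0.3, 0.1]
grip_width: 0.527
grip_force: 0.0
```

Run:
```python
from h import *
p,R,s=T(); print(p,R.round(3).tolist(),s["force"],s["joints"],s["time_s"])
c,W=cap("wrist"); f=c["frame"]; cv2.imwrite("pics/w5.png",f)
for l in("push_plate","cap_top","knob_grip"): print(l,lm("wrist",W,l))
for l in("knob_grip",):
    for d in eyes.cut_out("wrist",l)[:2]:
        m=d["mask"]; v,u=np.nonzero(m); print(d["p"],len(u),u.min(),u.max(),v.min(),v.max())
np.savez("w5.npz",f=f,W=W,k=[c["fx"],c["fy"],c["cx"],c["cy"]])
```

```text
[584.70896089  32.80624972 271.22933279] [[0.237, 0.971, -0.0], [0.971, -0.237, 0.0], [0.0, -0.0, -1.0]] [0.39879362 0.26389754 0.11147562] [-1.44057278e-01  4.38958377e-01  1.27950650e+00  4.69626266e-04
  1.42323268e+00  9.53430950e-02] 9.35
push_plate [(0.94, array([574.8, -54.8,  83.8]))]
cap_top [(0.83, array([636.3, -21.4, 194.2]))]
knob_grip [(0.86, array([605. , 110.4, 100.4]))]
0.69 3121 285 348 52 116
```

View pics/w5.png

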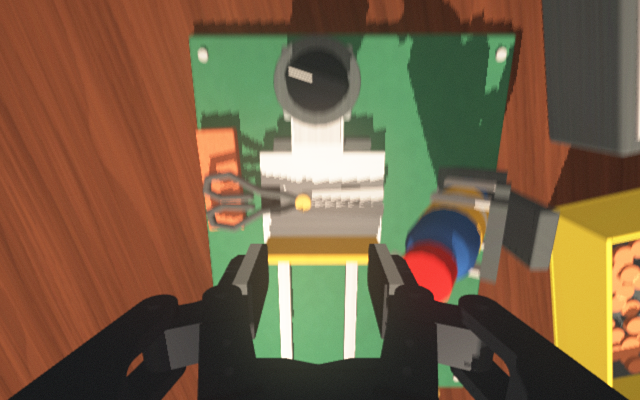

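Run:
```python
from h import *
d=np.load("w5.npz"); f=d["f"]; W=d["W"]; c=dict(zip(("fx","fy","cx","cy"),d["k"]))
g=cv2.cvtColor(f,cv2.COLOR_BGR2GRAY)
m=np.zeros_like(g); m[60:90,284:320]=(g[60:90,284:320]>120); v,u=np.nonzero(m)
P=toplane(c,W,np.c_[u,v],107)[:,:2].astype(np.float32); print(len(u),cv2.minAreaRect(P),cv2.boxPoints(cv2.minAreaRect(P)).round(1).tolist())
crop=np.clip(f[40:130,265:370].astype(float)*2.2,0,255).astype(np.uint8); cv2.imwrite("pics/k5.png",cv2.resize(crop,(630,540),interpolation=cv2.INTER_CUBIC))
```

```text
260 ((591.3443603515625, 122.36489868164062), (21.161197662353516, 20.97024917602539), 74.68627166748047) [[578.4000244140625, 114.9000015258789], [598.7000122070312, 109.4000015258789], [604.2999877929688, 129.8000030517578], [584.0, 135.3000030517578]]
```

View pics/k5.png

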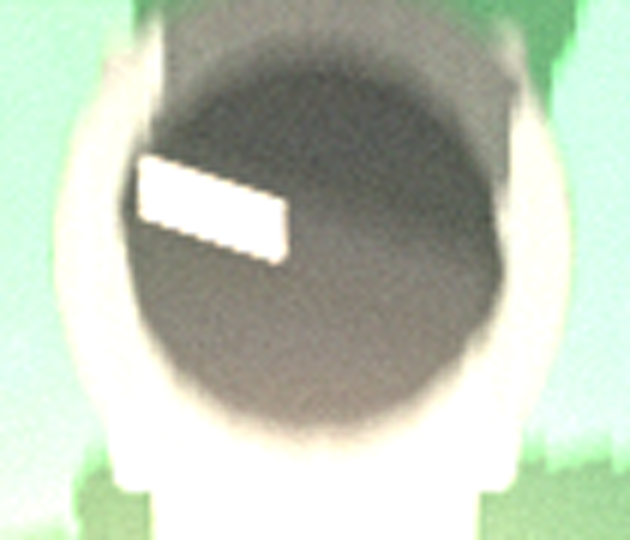

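Call:
{"name": "step_arm", "arguments": {
  "increments": [
    {"dx": 0.8,"dy": 0,"dz": 0,"wx": 0,"wy": 0,"wz": 0},
    {"dx": 0.8,"dy": 0,"dz": 0,"wx": 0,"wy": 0,"wz": 0},
    {"dx": 0.8,"dy": 0,"dz": 0,"wx": 0,"wy": 0,"wz": 0},
    {"dx": 0.8,"dy": 0.02,"dz": 0,"wx": 0,"wy": 0,"wz": 0},
    {"dx": 0,"dy": 0,"dz": 0,"wx": 0,"wy": 0,"wz": -1}
  ]
}}

```text
time_s: 10.1
eef_pos: [604.3, 109.3, 271.1]
ee_rot: [-0.0, 0.753, 0.658, 0.0]
force: [0.8, -0.8, -0.9]
grip_width: 0.53
grip_force: 0.0
```

Call:
{"name": "step_arm", "arguments": {
  "increments": [
    {"dx": 0,"dy": 0,"dz": 0.4,"wx": 0,"wy": 0,"wz": -1},
    {"dx": 0,"dy": 0,"dz": 0.4,"wx": 0,"wy": 0,"wz": -1},
    {"dx": 0,"dy": 0,"dz": 0.4,"wx": 0,"wy": 0,"wz": -1},
    {"dx": 0,"dy": 0,"dz": 0.4,"wx": 0,"wy": 0,"wz": -1},
    {"dx": 0,"dy": 0,"dz": 0.4,"wx": 0,"wy": 0,"wz": -1}
  ]
}}

```text
time_s: 10.6
eef_pos: [604.1, 107.3, 221.0]
ee_rot: [0.0, 0.556, 0.831, -0.0]
force: [-0.5, 0.2, 0.7]
grip_width: 0.527
grip_force: 0.0
```

Call:
{"name": "step_arm", "arguments": {
  "increments": [
    {"dx": 0,"dy": 0,"dz": 0.4,"wx": 0,"wy": 0,"wz": -1},
    {"dx": 0,"dy": 0,"dz": 0.4,"wx": 0,"wy": 0,"wz": -1},
    {"dx": 0,"dy": 0,"dz": 0.4,"wx": 0,"wy": 0,"wz": -1},
    {"dx": 0,"dy": 0,"dz": 0.4,"wx": 0,"wy": 0,"wz": -1},
    {"dx": 0,"dy": 0,"dz": 0.4,"wx": 0,"wy": 0,"wz": -1}
  ]
}}

```text
time_s: 11.1
eef_pos: [604.1, 107.2, 171.0]
ee_rot: [0.0, 0.322, 0.947, -0.0]
force: [0.4, -0.6, 0.7]
grip_width: 0.524
grip_force: 0.0
```

Call:
{"name": "step_arm", "arguments": {
  "increments": [
    {"dx": 0,"dy": 0,"dz": 0,"wx": 0,"wy": 0,"wz": -0.6},
    {"dx": 0,"dy": 0,"dz": 0,"wx": 0,"wy": 0,"wz": -0.6},
    {"dx": 0,"dy": 0,"dz": 0,"wx": 0,"wy": 0,"wz": 0}
  ]
}}

```text
time_s: 11.4
eef_pos: [604.1, 107.3, 171.3]
ee_rot: [-0.0, 0.264, 0.965, -0.0]
force: [-0.2, 0.1, 0.2]
grip_width: 0.528
grip_force: 0.0
```

Run:
```python
from h import *
p,R,s=T(); print(p,R.round(3).tolist(),s["force"],s["joints"],s["time_s"])
c,W=cap("wrist"); f=c["frame"]; cv2.imwrite("pics/w6.png",f)
print(lm("wrist",W,"knob_grip"))
```

```text
[604.13733453 107.34069517 171.33779705] [[-0.861, 0.509, -0.0], [0.509, 0.861, -0.0], [0.0, -0.0, -1.0]] [-0.21029131  0.08821899  0.15112843] [-1.48399814e-02  5.77987130e-01  1.32712344e+00 -2.78849243e-05
  1.23650900e+00 -1.05112601e+00] 11.4
[(0.85, array([605.2, 114. , 100. ]))]
```

View pics/w6.png

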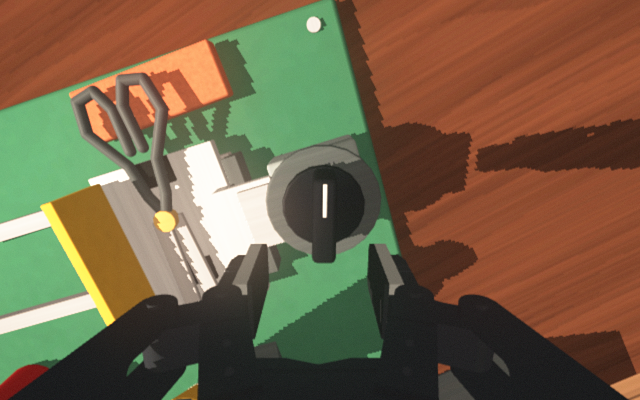

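Run:
```python
from h import *
p,R,s=T(); c,W=cap("wrist"); g=cv2.cvtColor(c["frame"],cv2.COLOR_BGR2GRAY)
for uv,z in(((324.5,168),107),((323.5,262),107),((323.5,200),79)):
    X=toplane(c,W,[uv],z)[0]; print(X.round(1), (R.T@(X-p)).round(1))
for i in range(2):
    c,W=cap("wrist"); print([(q,(R.T@(x-p)).round(1)) for q,x in lm("wrist",W,"knob_grip")])
```

```text
[577.1 129.5 107. ] [34.4  5.  64.4]
[624.9 100.7 107. ] [-21.3   4.7  64.4]
[599.9 115.9  79. ] [ 7.9  5.  92.4]
[(0.65, array([ 0.8,  4.7, 73.7]))]
[(0.76, array([-0.4,  3.7, 72.3]))]
```

Call:
{"name": "step_arm", "arguments": {
  "increments": [
    {"dx": 0.14,"dy": 0.17,"dz": 0.6,"wx": 0,"wy": 0,"wz": 0},
    {"dx": 0,"dy": 0,"dz": 0.6,"wx": 0,"wy": 0,"wz": 0},
    {"dx": 0,"dy": 0,"dz": 0.6,"wx": 0,"wy": 0,"wz": 0},
    {"dx": 0,"dy": 0,"dz": 0.4,"wx": 0,"wy": 0,"wz": 0},
    {"dx": 0,"dy": 0,"dz": 0.3,"wx": 0,"wy": 0,"wz": 0}
  ]
}}

```text
time_s: 12.25
eef_pos: [603.2, 113.5, 108.2]
ee_rot: [-0.0, 0.264, 0.965, -0.0]
force: [0.5, 0.1, 0.3]
grip_width: 0.529
grip_force: 0.0
```

Call:
{"name": "step_arm", "arguments": {
  "increments": [
    {"dx": 0,"dy": 0,"dz": 0,"wx": 0,"wy": 0,"wz": 0},
    {"dx": 0,"dy": 0,"dz": 0,"wx": 0,"wy": 0,"wz": 0},
    {"dx": 0,"dy": 0,"dz": 0,"wx": 0,"wy": 0,"wz": 0},
    {"dx": 0,"dy": 0,"dz": 0,"wx": 0,"wy": 0,"wz": 0}
  ],
  "fingers": 0,
  "squeeze": 60
}}

```text
time_s: 12.65
eef_pos: [603.0, 112.6, 109.6]
ee_rot: [-0.0, 0.264, 0.965, -0.001]
force: [-4.2, -5.8, 2.5]
grip_width: 0.15
grip_force: 59.7
```

Call:
{"name": "step_arm", "arguments": {
  "increments": [
    {"dx": 0,"dy": -0.03,"dz": 0,"wx": 0,"wy": 0,"wz": 1},
    {"dx": 0,"dy": 0,"dz": 0,"wx": 0,"wy": 0,"wz": 1},
    {"dx": 0,"dy": 0,"dz": 0,"wx": 0,"wy": 0,"wz": 1},
    {"dx": 0,"dy": 0,"dz": 0,"wx": 0,"wy": 0,"wz": 1},
    {"dx": 0,"dy": 0,"dz": 0,"wx": 0,"wy": 0,"wz": 1}
  ]
}}

```text
time_s: 13.15
eef_pos: [603.2, 112.5, 109.6]
ee_rot: [0.001, 0.506, 0.862, 0.0]
force: [-0.4, -1.8, 0.2]
grip_width: 0.147
grip_force: 59.3
```

Call:
{"name": "step_arm", "arguments": {
  "increments": [
    {"dx": 0,"dy": 0,"dz": 0,"wx": 0,"wy": 0,"wz": 1},
    {"dx": 0,"dy": 0,"dz": 0,"wx": 0,"wy": 0,"wz": 1},
    {"dx": 0,"dy": 0,"dz": 0,"wx": 0,"wy": 0,"wz": 1},
    {"dx": 0,"dy": 0,"dz": 0,"wx": 0,"wy": 0,"wz": 1},
    {"dx": 0,"dy": 0,"dz": 0,"wx": 0,"wy": 0,"wz": 1}
  ]
}}

```text
time_s: 13.65
eef_pos: [603.4, 112.5, 109.6]
ee_rot: [0.001, 0.712, 0.702, 0.0]
force: [-0.4, -2.8, -0.5]
grip_width: 0.152
grip_force: 59.2
```

```bash
python3 -c "
from h import *
s=T()[2]; print(s['force'],s['wrist_torque'],s['joints'][5])"
```

```text
[-0.39780453 -2.80846039 -0.50131587] [-0.33190863 -0.21362637  0.09440885] 0.009019872073348648
```

Call:
{"name": "step_arm", "arguments": {
  "increments": [
    {"dx": 0,"dy": 0,"dz": 0,"wx": 0,"wy": 0,"wz": 1},
    {"dx": 0,"dy": 0,"dz": 0,"wx": 0,"wy": 0,"wz": 1},
    {"dx": 0,"dy": 0,"dz": 0,"wx": 0,"wy": 0,"wz": 1},
    {"dx": 0,"dy": 0,"dz": 0,"wx": 0,"wy": 0,"wz": 1},
    {"dx": 0,"dy": 0,"dz": 0,"wx": 0,"wy": 0,"wz": 1}
  ]
}}

```text
time_s: 14.15
eef_pos: [603.6, 112.4, 109.6]
ee_rot: [0.001, 0.87, 0.494, 0.001]
force: [2.4, -2.7, -1.0]
grip_width: 0.145
grip_force: 59.2
```

```bash
python3 -c "
from h import *
s=T()[2]; print(s['force'],s['wrist_torque'],s['joints'][5])"
```

```text
[ 2.37872437 -2.68800529 -1.0479632 ] [-0.5832145  -0.31945972  0.11328372] 0.5325564118649208
```

Call:
{"name": "step_arm", "arguments": {
  "increments": [
    {"dx": 0,"dy": 0,"dz": 0,"wx": 0,"wy": 0,"wz": 1},
    {"dx": 0,"dy": 0,"dz": 0,"wx": 0,"wy": 0,"wz": 1},
    {"dx": 0,"dy": 0,"dz": 0,"wx": 0,"wy": 0,"wz": 1}
  ]
}}

```text
time_s: 14.45
eef_pos: [603.7, 112.3, 109.6]
ee_rot: [0.001, 0.936, 0.352, 0.001]
force: [2.1, -2.3, -1.8]
grip_width: 0.147
grip_force: 59.2
```

```bash
python3 -c "
from h import *
s=T()[2]; print(s['force'],s['wrist_torque'],s['joints'][5])"
```

```text
[ 2.10606003 -2.30059581 -1.77023294] [-0.64968272 -0.43069429  0.1644914 ] 0.8466349990855492
```

Call:
{"name": "step_arm", "arguments": {
  "increments": [
    {"dx": 0,"dy": 0,"dz": 0,"wx": 0,"wy": 0,"wz": 0.8},
    {"dx": 0,"dy": 0,"dz": 0,"wx": 0,"wy": 0,"wz": 0.8},
    {"dx": 0,"dy": 0,"dz": 0,"wx": 0,"wy": 0,"wz": 0}
  ]
}}

```text
time_s: 14.75
eef_pos: [604.5, 113.2, 110.0]
ee_rot: [0.001, 0.962, 0.274, 0.003]
force: [7.2, 1.6, -1.5]
grip_width: 0.156
grip_force: 116.4
```

```bash
python3 -c "
from h import *
s=T()[2]; print(s['force'],s['wrist_torque'],s['joints'][5])"
```

```text
[ 7.1942899   1.63343226 -1.47216935] [ 0.42080523 -1.25412109  1.5603644 ] 1.0098557094814358
```

Call:
{"name": "step_arm", "arguments": {
  "increments": [
    {"dx": 0,"dy": 0,"dz": 0,"wx": 0,"wy": 0,"wz": 0.5},
    {"dx": 0,"dy": 0,"dz": 0,"wx": 0,"wy": 0,"wz": 0}
  ]
}}

```text
time_s: 14.95
eef_pos: [604.5, 113.3, 110.1]
ee_rot: [0.001, 0.968, 0.251, 0.003]
force: [7.0, 1.6, -2.0]
grip_width: 0.153
grip_force: 146.0
```

```bash
python3 -c "
from h import *
s=T()[2]; print(s['force'],s['wrist_torque'],s['joints'][5])
c,W=cap('wrist'); cv2.imwrite('pics/w7.png',c['frame'])"
```

```text
[ 6.96198415  1.59446718 -2.03524005] [ 0.43537241 -1.18774875  2.73614265] 1.0594379951789117
```

View pics/w7.png

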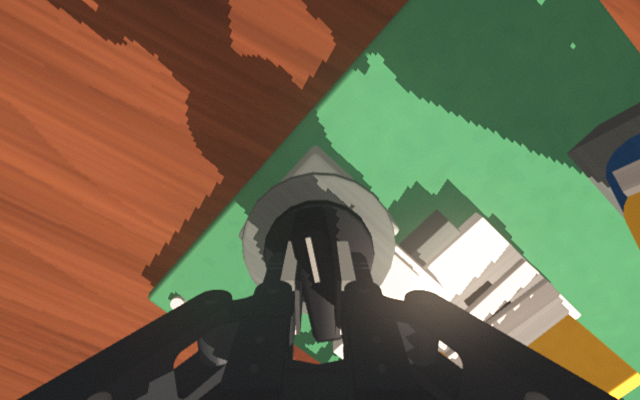

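Call:
{"name": "step_arm", "arguments": {
  "increments": [
    {"dx": 0,"dy": 0,"dz": 0,"wx": 0,"wy": 0,"wz": 0.5},
    {"dx": 0,"dy": 0,"dz": 0,"wx": 0,"wy": 0,"wz": 0.5},
    {"dx": 0,"dy": 0,"dz": 0,"wx": 0,"wy": 0,"wz": 0}
  ],
  "squeeze": 90
}}

```text
time_s: 15.3
eef_pos: [604.5, 113.3, 110.3]
ee_rot: [0.002, 0.979, 0.203, 0.003]
force: [6.5, 1.3, -0.9]
grip_width: 0.153
grip_force: 215.6
```

```bash
python3 -c "
from h import *
s=T()[2]; print(s['force'],s['wrist_torque'],s['joints'][5])
c,W=cap('wrist'); cv2.imwrite('pics/w8.png',c['frame'])
g=cv2.cvtColor(c['frame'],cv2.COLOR_BGR2GRAY)
for f in('pics/w7.png','pics/w8.png'):
    g=cv2.imread(f,0)[235:290,298:325]; v,u=np.nonzero(g>110); print(len(u),cv2.fitLine(np.c_[u,v].astype(np.float32),cv2.DIST_L2,0,.01,.01).ravel())"
```

```text
[ 6.47820258  1.34475495 -0.94954455] [ 0.49077431 -1.13888737  5.20368215] 1.1600494163793957
250 [ 0.21029    0.9776391 14.192     24.36     ]
249 [ 0.3055268  0.9521835 11.558233  24.88755  ]
```

Call:
{"name": "step_arm", "arguments": {
  "increments": [
    {"dx": 0,"dy": 0,"dz": 0,"wx": 0,"wy": 0,"wz": 0},
    {"dx": 0,"dy": 0,"dz": 0,"wx": 0,"wy": 0,"wz": 0},
    {"dx": 0,"dy": 0,"dz": 0,"wx": 0,"wy": 0,"wz": 0},
    {"dx": 0,"dy": 0,"dz": 0,"wx": 0,"wy": 0,"wz": 0}
  ],
  "fingers": 50,
  "squeeze": 30
}}

```text
time_s: 15.75
eef_pos: [603.0, 112.8, 109.1]
ee_rot: [-0.0, 0.98, 0.197, 0.0]
force: [-0.0, 0.2, -0.3]
grip_width: 0.584
grip_force: 0.0
```

Call:
{"name": "step_arm", "arguments": {
  "increments": [
    {"dx": 0,"dy": 0,"dz": -0.6,"wx": 0,"wy": 0,"wz": 0},
    {"dx": 0,"dy": 0,"dz": -0.9,"wx": 0,"wy": 0,"wz": 0},
    {"dx": 0,"dy": 0,"dz": -0.9,"wx": 0,"wy": 0,"wz": 0},
    {"dx": 0,"dy": 0,"dz": -0.9,"wx": 0,"wy": 0,"wz": 0},
    {"dx": 0,"dy": 0,"dz": -0.9,"wx": 0,"wy": 0,"wz": 0}
  ]
}}

```text
time_s: 16.25
eef_pos: [602.8, 112.8, 214.9]
ee_rot: [-0.0, 0.98, 0.197, 0.0]
force: [0.1, -0.9, 0.2]
grip_width: 0.586
grip_force: 0.0
```

```bash
python3 -c "
from h import *
p,R,s=T(); print(p,R.round(3).tolist(),s['force'],s['joints'])
c,W=cap('wrist'); f=c['frame']; cv2.imwrite('pics/w9.png',f)
print(lm('wrist',W,'push_plate'),lm('wrist',W,'knob_grip'),lm('wrist',W,'cap_top'))"
```

```text
[602.81404783 112.83994726 214.89749177] [[0.922, 0.387, 0.0], [0.387, -0.922, 0.0], [0.0, -0.0, -1.0]] [ 0.10359251 -0.87661373  0.17227453] [-5.80625654e-03  5.39323514e-01  1.27236046e+00  1.70443543e-04
  1.32977694e+00  1.16743184e+00]
[(0.71, array([576.2, -54.4,  81.8]))] [(0.63, array([607.5, 113.4,  97. ]))] [(0.84, array([637.4, -20.2, 199.8]))]
```

View pics/w9.png

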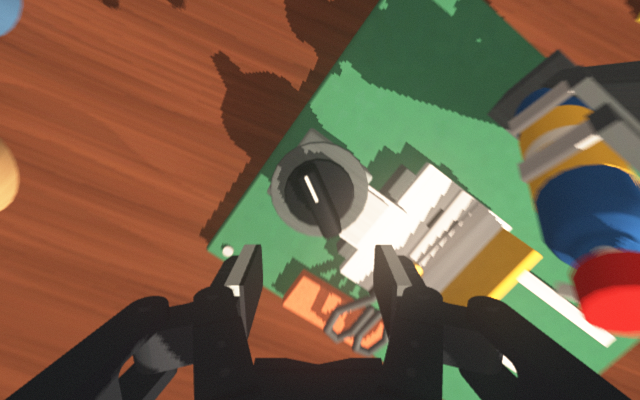

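Run:
```python
from h import *
p,R,s=T(); c,W=cap("wrist")
f=cv2.imread("pics/w9.png"); g=cv2.cvtColor(f,cv2.COLOR_BGR2GRAY)
def ang(g,box,R,p):
    tc=np.array(c["tool_from_camera"]); M=np.eye(4); M[:3,:3]=R; M[:3,3]=p; Wc=M@tc
    x0,x1,y0,y1=box; v,u=np.nonzero(g[y0:y1,x0:x1]>130)
    P=toplane(c,Wc,np.c_[u+x0,v+y0],107)[:,:2].astype(np.float32)
    a=cv2.fitLine(P,cv2.DIST_HUBER,0,.01,.01).ravel(); print(len(u),a,np.degrees(np.arctan2(a[1],a[0])), cv2.minAreaRect(P))
ang(g,(300,324,170,208),R,p)
g6=cv2.imread("pics/w6.png",0); R6=np.array([[-.861,.509,0],[.509,.861,0],[0,0,-1]])
ang(g6,(316,332,178,224),R6,np.array([604.14,107.34,171.34]))
```

```text
133 [  0.6943765   0.7196118 612.9671    122.53234  ] 46.022438 ((612.9393920898438, 122.51924896240234), (20.1619873046875, 3.0939743518829346), 46.326080322265625)
152 [ 8.45716000e-01 -5.33633232e-01  5.90360901e+02  1.19226456e+02] -32.251266 ((590.58544921875, 119.08522033691406), (2.414175271987915, 19.087665557861328), 57.446651458740234)
```

Call:
{"name": "step_arm", "arguments": {
  "increments": [
    {"dx": 0.04,"dy": 0,"dz": 0.7,"wx": 0,"wy": 0,"wz": -1},
    {"dx": 0,"dy": 0,"dz": 0.7,"wx": 0,"wy": 0,"wz": -1},
    {"dx": 0,"dy": 0,"dz": 0.7,"wx": 0,"wy": 0,"wz": -1},
    {"dx": 0,"dy": 0,"dz": 0.7,"wx": 0,"wy": 0,"wz": -0.9},
    {"dx": 0,"dy": 0,"dz": 0,"wx": 0,"wy": 0,"wz": 0}
  ]
}}

```text
time_s: 17.0
eef_pos: [602.2, 113.2, 140.2]
ee_rot: [-0.001, 0.92, 0.393, -0.003]
force: [0.1, -0.9, -0.8]
grip_width: 0.583
grip_force: 0.0
```

Call:
{"name": "step_arm", "arguments": {
  "increments": [
    {"dx": 0,"dy": 0,"dz": 0.5,"wx": 0,"wy": 0,"wz": 0},
    {"dx": 0,"dy": 0,"dz": 0.5,"wx": 0,"wy": 0,"wz": 0},
    {"dx": 0,"dy": 0,"dz": 0.4,"wx": 0,"wy": 0,"wz": 0},
    {"dx": 0,"dy": 0,"dz": 0,"wx": 0,"wy": 0,"wz": 0}
  ]
}}

```text
time_s: 17.4
eef_pos: [603.1, 113.3, 107.1]
ee_rot: [-0.001, 0.92, 0.392, -0.001]
force: [-0.2, -0.5, 0.6]
grip_width: 0.585
grip_force: 0.0
```

Call:
{"name": "step_arm", "arguments": {
  "increments": [
    {"dx": 0,"dy": 0,"dz": 0,"wx": 0,"wy": 0,"wz": 0},
    {"dx": 0,"dy": 0,"dz": 0,"wx": 0,"wy": 0,"wz": 0},
    {"dx": 0,"dy": 0,"dz": 0,"wx": 0,"wy": 0,"wz": 0},
    {"dx": 0,"dy": 0,"dz": 0,"wx": 0,"wy": 0,"wz": 0}
  ],
  "fingers": 0,
  "squeeze": 100
}}

```text
time_s: 17.8
eef_pos: [604.3, 113.1, 109.7]
ee_rot: [0.0, 0.92, 0.392, 0.001]
force: [-0.9, -1.4, 4.9]
grip_width: 0.144
grip_force: 98.2
```

```bash
cat > k.py <<'E'
from h import *
p,R,s=T(); print(s['force'],s['wrist_torque'],s['joints'][5],s['grip_force'])
c,W=cap('wrist'); g=cv2.cvtColor(c['frame'],cv2.COLOR_BGR2GRAY); cv2.imwrite('pics/k.png',c['frame'])
x0,x1,y0,y1=302,328,228,292; m=np.uint8(g[y0:y1,x0:x1]>110); k,l,st,ce=cv2.connectedComponentsWithStats(m); print(st[1:].tolist())
i=1+st[1:,4].argmax(); v,u=np.nonzero(l==i); P=toplane(c,W,np.c_[u+x0,v+y0],107)[:,:2].astype(np.float32)
a=cv2.fitLine(P,cv2.DIST_HUBER,0,.01,.01).ravel(); print(a,np.degrees(np.arctan2(a[1],a[0])))
print('tool x ang',np.degrees(np.arctan2(R[1,0],R[0,0])))
E
python3 k.py
```

```text
[-0.85193703 -1.44673299  4.89682422] [-0.17278351  0.08893851  0.14405049] 0.7593446058660193 98.20563912391663
[[13, 8, 7, 47, 279]]
[  0.6865629    0.72707045 613.23975    122.57047   ] 46.641357
tool x ang 46.20667827882945
```

Call:
{"name": "step_arm", "arguments": {
  "increments": [
    {"dx": 0,"dy": 0,"dz": -0.08,"wx": 0,"wy": 0,"wz": 0.5},
    {"dx": 0,"dy": 0,"dz": 0,"wx": 0,"wy": 0,"wz": 0.5},
    {"dx": 0,"dy": 0,"dz": 0,"wx": 0,"wy": 0,"wz": 0}
  ]
}}

```text
time_s: 18.15
eef_pos: [604.3, 113.0, 109.8]
ee_rot: [0.0, 0.939, 0.343, 0.0]
force: [5.9, -0.8, -8.7]
grip_width: 0.14
grip_force: 99.2
```

```bash
python3 k.py
```

```text
[ 5.88164122 -0.76725711 -8.70245571] [-0.19391781 -1.1223247   0.12524301] 0.8654335856241804 99.24349308013916
[[13, 8, 6, 46, 232]]
[  0.7662652   0.6425244 614.3118    121.573006 ] 39.980316
tool x ang 40.11443004275863
```

Call:
{"name": "step_arm", "arguments": {
  "increments": [
    {"dx": 0,"dy": 0,"dz": 0.06,"wx": 0,"wy": 0,"wz": 0.5},
    {"dx": 0,"dy": 0,"dz": 0,"wx": 0,"wy": 0,"wz": 0.5},
    {"dx": 0,"dy": 0,"dz": 0,"wx": 0,"wy": 0,"wz": 0}
  ]
}}

```text
time_s: 18.5
eef_pos: [604.4, 113.1, 109.9]
ee_rot: [0.001, 0.955, 0.296, 0.001]
force: [2.7, -2.2, 3.3]
grip_width: 0.138
grip_force: 130.2
```

```bash
python3 k.py
python3 - <<'E'
from h import *
c,_=cap("wrist"); g=cv2.imread("pics/w8.png",0)
R=Ro.from_quat([.979,.203,.003,.002]).as_matrix(); p=np.array([604.5,113.3,110.3])
M=np.eye(4); M[:3,:3]=R; M[:3,3]=p; W=M@np.array(c["tool_from_camera"])
x0,x1,y0,y1=298,326,228,292; m=np.uint8(g[y0:y1,x0:x1]>110); k,l,st,ce=cv2.connectedComponentsWithStats(m); print(st[1:].tolist())
i=1+st[1:,4].argmax(); v,u=np.nonzero(l==i); P=toplane(c,W,np.c_[u+x0,v+y0],107)[:,:2].astype(np.float32)
a=cv2.fitLine(P,cv2.DIST_HUBER,0,.01,.01).ravel(); print("w8",a,np.degrees(np.arctan2(a[1],a[0])))
E
```

```text
[ 2.68985488 -2.15827751  3.30061241] [-0.40013107 -0.40568568  3.03672006] 0.9653585629216729 130.15213207349007
[[9, 8, 9, 47, 247]]
[  0.7720331   0.6355823 614.42773   121.61423  ] 39.463184
tool x ang 34.48581708654738
[[3, 10, 18, 45, 249]]
w8 [  0.77409923   0.6330643  614.5836     121.41978   ] 39.27657
```

The knob now stalls at about 2.2 rad from the jig axis, which matches the dead stop, with 3 Nm on it. I'll unload the twist and then release.

Call:
{"name": "step_arm", "arguments": {
  "increments": [
    {"dx": 0,"dy": 0,"dz": 0,"wx": 0,"wy": 0,"wz": -0.4},
    {"dx": 0,"dy": 0,"dz": 0,"wx": 0,"wy": 0,"wz": -0.4},
    {"dx": 0,"dy": 0,"dz": 0,"wx": 0,"wy": 0,"wz": 0}
  ]
}}

```text
time_s: 18.9
eef_pos: [604.3, 113.0, 109.7]
ee_rot: [0.0, 0.943, 0.334, 0.001]
force: [2.9, -2.7, 4.3]
grip_width: 0.141
grip_force: 102.0
```

Call:
{"name": "step_arm", "arguments": {
  "increments": [
    {"dx": 0,"dy": 0,"dz": 0,"wx": 0,"wy": 0,"wz": 0},
    {"dx": 0,"dy": 0,"dz": 0,"wx": 0,"wy": 0,"wz": 0},
    {"dx": 0,"dy": 0,"dz": 0,"wx": 0,"wy": 0,"wz": 0},
    {"dx": 0,"dy": 0,"dz": 0,"wx": 0,"wy": 0,"wz": 0}
  ],
  "fingers": 50,
  "squeeze": 30
}}

```text
time_s: 19.3
eef_pos: [603.5, 113.4, 109.0]
ee_rot: [-0.0, 0.943, 0.333, -0.0]
force: [-0.3, 0.0, -0.3]
grip_width: 0.582
grip_force: 0.0
```

Call:
{"name": "step_arm", "arguments": {
  "increments": [
    {"dx": 0,"dy": 0,"dz": -0.6,"wx": 0,"wy": 0,"wz": 0},
    {"dx": 0,"dy": 0,"dz": -0.9,"wx": 0,"wy": 0,"wz": 0},
    {"dx": 0,"dy": 0,"dz": -0.9,"wx": 0,"wy": 0,"wz": 0},
    {"dx": 0,"dy": 0,"dz": -0.9,"wx": 0,"wy": 0,"wz": 0},
    {"dx": 0,"dy": 0,"dz": -0.9,"wx": 0,"wy": 0,"wz": 0}
  ]
}}

```text
time_s: 19.8
eef_pos: [603.6, 113.4, 215.1]
ee_rot: [-0.0, 0.943, 0.334, -0.0]
force: [-1.1, 0.3, -0.7]
grip_width: 0.588
grip_force: 0.0
```

Run:
```python
from h import *
p,R,s=T(); print(p,R.round(3).tolist(),s['joints'])
c,W=cap("wrist"); f=c["frame"]; g=cv2.cvtColor(f,cv2.COLOR_BGR2GRAY); cv2.imwrite("pics/w10.png",f)
print(lm("wrist",W,"cap_top"),lm("wrist",W,"push_plate"))
x0,x1,y0,y1=296,332,165,212; m=np.uint8(g[y0:y1,x0:x1]>130); k,l,st,ce=cv2.connectedComponentsWithStats(m); print(st[1:].tolist())
for i in range(1,k):
    if st[i,4]>60:
        v,u=np.nonzero(l==i); P=toplane(c,W,np.c_[u+x0,v+y0],107)[:,:2].astype(np.float32)
        a=cv2.fitLine(P,cv2.DIST_HUBER,0,.01,.01).ravel(); print(a,np.degrees(np.arctan2(a[1],a[0])))
# cap: red top ellipse, scene/side/wrist
for n in("scene","side","wrist"):
    c,W=cap(n); print(n,lm(n,W,"cap_top"))
```

```text
[603.58760857 113.38775493 215.08208195] [[0.778, 0.629, -0.001], [0.629, -0.778, 0.0], [-0.0, -0.001, -1.0]] [-4.96292622e-03  5.41445764e-01  1.26847684e+00  3.66018497e-04
  1.33224677e+00  8.85662222e-01]
[(0.92, array([638.5, -22. , 199.1]))] []
[[17, 10, 8, 29, 126]]
[  0.69130117   0.7225667  612.7434     122.08649   ] 46.2668
scene [(0.62, array([635.1, -22.6, 199.9]))]
side [(0.44, array([640.1, -20.7, 201. ]))]
wrist [(0.58, array([639.5, -20.9, 196.9]))]
```

Call:
{"name": "step_arm", "arguments": {
  "increments": [
    {"dx": 0,"dy": 0,"dz": -0.8,"wx": 0,"wy": 0,"wz": -1},
    {"dx": 0,"dy": 0,"dz": -0.8,"wx": 0,"wy": 0,"wz": -1},
    {"dx": 0,"dy": 0,"dz": -0.4,"wx": 0,"wy": 0,"wz": -1},
    {"dx": 0,"dy": 0,"dz": 0,"wx": 0,"wy": 0,"wz": -1},
    {"dx": 0,"dy": 0,"dz": 0,"wx": 0,"wy": 0,"wz": -1}
  ],
  "fingers": 0
}}

```text
time_s: 20.75
eef_pos: [603.8, 113.3, 264.1]
ee_rot: [-0.0, 0.823, 0.568, -0.0]
force: [0.2, 0.0, -0.1]
grip_width: 0.006
grip_force: 0.0
```

Call:
{"name": "step_arm", "arguments": {
  "increments": [
    {"dx": 0,"dy": 0,"dz": 0,"wx": 0,"wy": 0,"wz": -1},
    {"dx": 0,"dy": 0,"dz": 0,"wx": 0,"wy": 0,"wz": -0.2},
    {"dx": 0,"dy": 0,"dz": 0,"wx": -1,"wy": 0,"wz": 0},
    {"dx": 0,"dy": 0,"dz": 0,"wx": -1,"wy": 0,"wz": 0},
    {"dx": 0,"dy": 0,"dz": 0,"wx": -1,"wy": 0,"wz": 0}
  ]
}}

```text
time_s: 21.25
eef_pos: [603.9, 113.3, 264.3]
ee_rot: [0.125, 0.778, 0.608, 0.098]
force: [0.5, 0.2, 0.4]
grip_width: 0.005
grip_force: 0.0
```

Call:
{"name": "step_arm", "arguments": {
  "increments": [
    {"dx": 0,"dy": 0,"dz": 0,"wx": -1,"wy": 0,"wz": 0},
    {"dx": 0,"dy": 0,"dz": 0,"wx": -1,"wy": 0,"wz": 0},
    {"dx": 0,"dy": 0,"dz": 0,"wx": 0,"wy": 0,"wz": 0}
  ]
}}

```text
time_s: 21.55
eef_pos: [602.3, 113.9, 263.3]
ee_rot: [0.203, 0.76, 0.596, 0.159]
force: [-0.5, 0.7, 0.3]
grip_width: 0.003
grip_force: 0.0
```

```bash
cat > c.py <<'E'
from h import *
import sys
p,R,s=T(); a=np.array([-.486,.119,.866]); cp=np.array([638.7,-20.9,198.5]); st=float(sys.argv[1])
t=cp+a*(25+st); print(p,R.round(3).tolist(),s['force'],s['joints'])
print("delta units",(R.T@(t-p)/25).round(2)," z err",np.degrees(np.arccos(min(1,-R[:,2]@a))).round(2), "rot units", (R.T@np.cross(R[:,2],-a)*180/np.pi/6).round(2))
c,W=cap("wrist"); cv2.imwrite("pics/c.png",c["frame"])
print(lm("wrist",W,"cap_top"))
E
python3 c.py 40
```

```text
[602.32941788 113.8699894  263.34413556] [[0.239, 0.842, 0.484], [0.971, -0.207, -0.119], [0.0, 0.499, -0.867]] [-0.47713928  0.74651151  0.33987361] [ 0.05052329  0.30123937  1.57707421 -0.2072302   0.77024039  0.40461011]
delta units [-4.89  1.04  0.99]  z err 0.0 rot units [-0.02  0.    0.  ]
[]
```

Call:
{"name": "step_arm", "arguments": {
  "increments": [
    {"dx": -0.98,"dy": 0.2,"dz": 0,"wx": 0,"wy": 0,"wz": 0},
    {"dx": -0.98,"dy": 0.2,"dz": 0,"wx": 0,"wy": 0,"wz": 0},
    {"dx": -0.98,"dy": 0.2,"dz": 0,"wx": 0,"wy": 0,"wz": 0},
    {"dx": -0.98,"dy": 0.22,"dz": 0,"wx": 0,"wy": 0,"wz": 0},
    {"dx": -0.97,"dy": 0.22,"dz": 0,"wx": 0,"wy": 0,"wz": 0}
  ]
}}

```text
time_s: 22.15
eef_pos: [597.1, -12.2, 277.7]
ee_rot: [0.203, 0.761, 0.596, 0.16]
force: [0.1, -0.5, -0.2]
grip_width: -0.001
grip_force: 0.0
```

Call:
{"name": "step_arm", "arguments": {
  "increments": [
    {"dx": 0,"dy": 0,"dz": 0,"wx": 0,"wy": 0,"wz": 0}
  ]
}}

```text
time_s: 22.25
eef_pos: [597.2, -13.6, 277.9]
ee_rot: [0.204, 0.761, 0.595, 0.159]
force: [-0.4, 0.2, -0.0]
grip_width: 0.004
grip_force: 0.0
```

```bash
python3 c.py 0
python3 - <<'E'
from h import *
# red cap centroid -> plane of cap top through tool axis
p,R,s=T(); c,W=cap("wrist"); hsv=cv2.cvtColor(c["frame"],cv2.COLOR_BGR2HSV)
m=cv2.inRange(hsv,(0,150,90),(8,255,255))|cv2.inRange(hsv,(172,150,90),(180,255,255))
k,l,st,ce=cv2.connectedComponentsWithStats(m); i=1+st[1:,4].argmax(); print(st[i],ce[i])
print("tip proj",proj(c,W,p+R[:,2]*25), "cap proj",proj(c,W,[638.7,-20.9,198.5]))
c,W=cap("side"); print(lm("side",W,"cap_top"))
E
```

```text
[597.21123974 -13.61297737 277.9342021 ] [[0.242, 0.84, 0.485], [0.97, -0.21, -0.12], [0.001, 0.499, -0.866]] [-0.36717599  0.15584263 -0.03705235] [-0.21270039  0.23407999  1.62601199 -0.02230762  0.75886905  0.04417193]
delta units [ 0.12 -0.13  2.59]  z err 0.0 rot units [-0.01  0.02 -0.  ]
[(0.87, array([639.2, -21. , 195.4]))]
[ 287  180   57   60 2606] [313.99501151 210.38986953]
tip proj [[317.1852193  262.93602107]] cap proj [[313.65007108 214.58037433]]
[(0.5, array([640. , -22.2, 199.9])), (0.4, array([605.3, 115. , 101.2]))]
```

View pics/c.png

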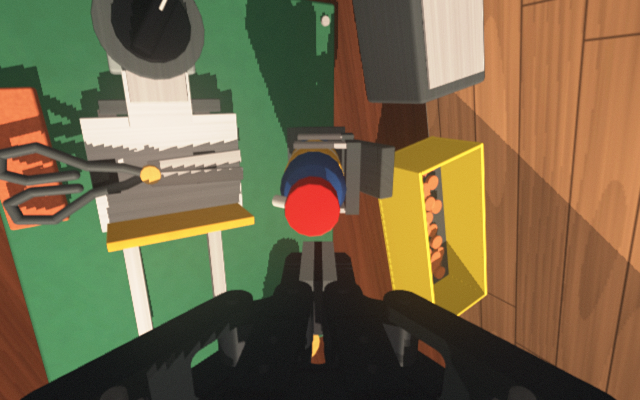

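Call:
{"name": "step_arm", "arguments": {
  "increments": [
    {"dx": 0.1,"dy": -0.07,"dz": 0.5,"wx": 0,"wy": 0,"wz": 0},
    {"dx": 0.1,"dy": -0.06,"dz": 0.5,"wx": 0,"wy": 0,"wz": 0},
    {"dx": 0,"dy": 0,"dz": 0.5,"wx": 0,"wy": 0,"wz": 0},
    {"dx": 0,"dy": 0,"dz": 0.5,"wx": 0,"wy": 0,"wz": 0},
    {"dx": 0,"dy": 0,"dz": 0.2,"wx": 0,"wy": 0,"wz": 0}
  ]
}}

```text
time_s: 23.0
eef_pos: [621.9, -12.0, 226.0]
ee_rot: [0.203, 0.76, 0.596, 0.159]
force: [-0.0, 0.2, -0.3]
grip_width: -0.001
grip_force: 0.0
```

Call:
{"name": "step_arm", "arguments": {
  "increments": [
    {"dx": 0,"dy": 0,"dz": 0.1,"wx": 0,"wy": 0,"wz": 0},
    {"dx": 0,"dy": 0,"dz": 0.1,"wx": 0,"wy": 0,"wz": 0}
  ]
}}

```text
time_s: 23.2
eef_pos: [624.3, -12.6, 223.8]
ee_rot: [0.204, 0.76, 0.596, 0.16]
force: [0.6, -0.1, 0.6]
grip_width: 0.001
grip_force: 0.0
```

Call:
{"name": "step_arm", "arguments": {
  "increments": [
    {"dx": -0.12,"dy": 0,"dz": 0,"wx": 0,"wy": 0,"wz": 0},
    {"dx": 0,"dy": 0,"dz": 0.1,"wx": 0,"wy": 0,"wz": 0},
    {"dx": 0,"dy": 0,"dz": 0.1,"wx": 0,"wy": 0,"wz": 0}
  ]
}}

```text
time_s: 23.5
eef_pos: [625.9, -16.1, 219.7]
ee_rot: [0.204, 0.76, 0.596, 0.16]
force: [-2.5, -0.7, 2.4]
grip_width: 0.001
grip_force: 1.9
```

Contact (about 3.5 N). Pressing in small steps.

Call:
{"name": "step_arm", "arguments": {
  "increments": [
    {"dx": 0,"dy": 0,"dz": 0.1,"wx": 0,"wy": 0,"wz": 0},
    {"dx": 0,"dy": 0,"dz": 0.1,"wx": 0,"wy": 0,"wz": 0}
  ]
}}

```text
time_s: 23.7
eef_pos: [628.4, -16.7, 215.5]
ee_rot: [0.204, 0.76, 0.596, 0.16]
force: [-4.9, -0.9, 6.4]
grip_width: 0.001
grip_force: 4.0
```

Call:
{"name": "step_arm", "arguments": {
  "increments": [
    {"dx": 0,"dy": 0,"dz": 0.1,"wx": 0,"wy": 0,"wz": 0},
    {"dx": 0,"dy": 0,"dz": 0.06,"wx": 0,"wy": 0,"wz": 0}
  ]
}}

```text
time_s: 23.9
eef_pos: [630.3, -17.2, 212.2]
ee_rot: [0.204, 0.76, 0.596, 0.16]
force: [-7.2, 0.8, 9.1]
grip_width: -0.007
grip_force: 5.7
```

Call:
{"name": "step_arm", "arguments": {
  "increments": [
    {"dx": 0,"dy": 0,"dz": 0.04,"wx": 0,"wy": 0,"wz": 0}
  ]
}}

```text
time_s: 24.0
eef_pos: [630.7, -17.2, 211.6]
ee_rot: [0.204, 0.76, 0.596, 0.16]
force: [-16.2, 1.3, 17.6]
grip_width: 0.004
grip_force: 11.8
```

Call:
{"name": "step_arm", "arguments": {
  "increments": [
    {"dx": 0,"dy": 0,"dz": -0.02,"wx": 0,"wy": 0,"wz": 0},
    {"dx": 0,"dy": 0,"dz": 0,"wx": 0,"wy": 0,"wz": 0}
  ]
}}

```text
time_s: 24.2
eef_pos: [630.3, -17.1, 212.0]
ee_rot: [0.204, 0.76, 0.596, 0.16]
force: [-8.9, -0.8, 9.5]
grip_width: 0.001
grip_force: 5.8
```

Call:
{"name": "step_arm", "arguments": {
  "increments": [
    {"dx": 0,"dy": 0,"dz": -0.3,"wx": 0,"wy": 0,"wz": 0},
    {"dx": 0,"dy": 0,"dz": -0.6,"wx": 0,"wy": 0,"wz": 0},
    {"dx": 0,"dy": 0,"dz": -0.9,"wx": 0,"wy": 0,"wz": 0},
    {"dx": 0,"dy": 0,"dz": -0.9,"wx": 0,"wy": 0,"wz": 0},
    {"dx": 0,"dy": 0,"dz": -0.5,"wx": 0,"wy": 0,"wz": 0}
  ]
}}

```text
time_s: 24.7
eef_pos: [591.1, -7.2, 282.4]
ee_rot: [0.204, 0.76, 0.596, 0.16]
force: [-0.9, -0.5, -0.4]
grip_width: -0.003
grip_force: 0.0
```

Run:
```python
from h import *
p,R,s=T(); print(p,s['force'],s['time_s'])
for n in("scene","side","wrist"):
    c,W=cap(n); 
    for l in("push_plate","knob_grip","cap_top","oil_tin","whetstone"): print(n,l,lm(n,W,l)[:1])
g=cv2.cvtColor(c["frame"],cv2.COLOR_BGR2GRAY); m=np.uint8(g[0:45,100:200]>150); k,l,st,_=cv2.connectedComponentsWithStats(m)
for i in range(1,k):
    if st[i,4]>30:
        v,u=np.nonzero(l==i); P=toplane(c,W,np.c_[u+100,v],107)[:,:2].astype(np.float32); a=cv2.fitLine(P,cv2.DIST_HUBER,0,.01,.01).ravel(); print(st[i],a,np.degrees(np.arctan2(a[1],a[0])))
cv2.imwrite("pics/end.png",c["frame"])
```

```text
[591.1413815   -7.22929785 282.37926414] [-0.9440923  -0.48059543 -0.35614507] 24.7
scene push_plate [(0.67, array([566.5, -47.2,  86.5]))]
scene knob_grip [(0.64, array([605.3, 111.7, 101.4]))]
scene cap_top [(0.53, array([638.5, -19.1, 200.4]))]
scene oil_tin []
scene whetstone [(0.69, array([482.1,  40.8,  18. ]))]
side push_plate [(0.75, array([572.8, -50.6,  83.9]))]
side knob_grip []
side cap_top [(0.62, array([639.4, -21. , 198.9]))]
side oil_tin [(0.93, array([ 636.3, -230.1,   17.2]))]
side whetstone [(0.64, array([481.8,  40.1,  13.9]))]
wrist push_plate [(0.59, array([574.6, -54.3,  84.1]))]
wrist knob_grip [(0.79, array([603.8, 109.7,  96.1]))]
wrist cap_top [(0.59, array([642. , -19.5, 198.2]))]
wrist oil_tin []
wrist whetstone [(0.84, array([479. ,  42.3,  19.5]))]
[72  0 12 20 75] [  0.6893902   0.7243902 612.1373    121.116646 ] 46.41814
```

```bash
python3 -c "
from rig import finish_job
print(finish_job())"
```

```text
the job is handed in; nothing more can be done
None
```

The job is handed in. The sled is home against its stop, the clamp was turned to its dead stop and rests just short of it at about 2.1 rad (tight from 1.8), and the cap was bottomed at about 24 N and sprang back. The home push peaked at about 108 N at the wrist, against the 120 N limit.

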